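# Thread and lock the centrepiece stem into its stand

### The job

Take the brass stem with the blue block out of the wooden rest, thread it down through both bored brass plates of the stand, press it down against the spring seat and turn it clockwise (seen from above) under the two dark hooks so that it stays locked when you let go. The frame holding the plates sits up to 15 mm to one side or the other on its base, so feel for the hole and never force the stem (keep well under 30 N); leave the other stem and the tableware where they are.

Things in the scene. Friction and masses are not known exactly. Their poses are not given: they have to be found in the camera images.
- stem: Brass stem with a blue block on top, 174 mm long, about 180 g; stands tip down in the rest at the start. Origin: centre of the tip's flat end; z runs up the stem. Shaft 12 mm in diameter; the lowest 5 mm taper to a 9 mm flat end. It may lean a degree in the rest and in the hand. Half a turn about z makes no difference.
- stem_bar (a point): Centre of the stem's cross bar, 112 mm above the tip: 48 mm long along the stem's x, 8 mm wide, 6 mm thick. Above it a bare 12 mm neck from 115 to 140 mm above the tip.
- stem_grip (a point): Centre of the stem's blue block, 157 mm above the tip, on the axis; the block is 40 mm along the stem's x, 14 mm along y, 34 mm high. Hold the stem here.
- stand: Fixed stand. Origin: centre of the underside of its dark wooden base, 130 (x) x 110 (y) x 15 mm. On it a brass guide frame rides in a slot along the stand's x, stuck by stiff friction anywhere from -15 to +15 mm from the centre, each time elsewhere; this offset is NOT measured. In y and in yaw the frame is exact. Its walls at y = +-35 mm carry two level plates.
- stand_upper (a point): Where the upper hole's mouth would be with the frame central: 130 mm above the work surface, a point of the base. The true hole is up to 15 mm from here along the stand's x. Brass plate 64 x 64 mm, 10 mm thick, hole 14.5 mm in diameter, straight through, axis vertical.
- stand_lower (a point): The same for the lower plate: top 75 mm above the work surface, 10 mm thick, 14.5 mm hole in line with the upper one (same unmeasured offset).
- stand_seat (a point): The same for the black sprung seat under the holes (22 mm disc, top 42 mm above the work surface). It starts to give at 3 N and takes about 6 N at 21 mm, where the stem's cross bar meets the upper plate: hard stop. Pressing 18 mm lets the bar pass under the hooks' lips.
- stand_hook (a point): The same for the hook at y = +19 mm, point on its top, 147 mm above the work surface; the other is at y = -19 mm, turned by half a turn. Each dark steel hook spans 14 to 24 mm from the hole's axis: a stop wall, a roof with its underside at 142 mm and, on the entry side, a lip down to 139.5 mm. Their roofs and walls reach at most 12 mm to either side in x.
- stand_lock (a point): The same for the stem's tip when locked: 27 mm above the work surface. Put the stem in with its cross bar along the stand's x (25 degrees either way is fine), press, turn clockwise seen from above till the bar lies along the stand's y against the stop walls, and let the spring lift it about 6 mm up under the roofs, behind the lips.
- rest: Fixed block of wood, 70 mm along x, 170 mm along y, 55 mm high; origin: centre of its underside. Two upright 13.5 mm holes at y = -55 and +55 mm, 45 mm deep, floors 10 mm above the work surface. The brass stem stands in the hole at y = -55 mm.
- spare_stem: Bystander: a shorter stem in steel with a white block, 144 mm long, the same but for a shaft shorter by 30 mm, standing in the rest's hole at y = +55 mm, its top 154 mm above the work surface. Same frame as the brass stem. Leave it there.
- saucer: Bystander: white saucer, 150 mm across; origin at its underside. Leave it where it is.
- coffee_cup: Bystander: white cup, 84 mm across, 65 mm high; origin at its underside. Leave it where it is.
- candle_tall: Bystander: candle in a glass cylinder, 84 mm across, 190 mm high; origin at its underside. Leave it where it is.
- candle_low: Bystander: candle in a glass cylinder, 90 mm across, 110 mm high; origin at its underside. Leave it where it is.
- goblet: Bystander: stemmed glass, 68 mm across, 165 mm high; origin at its underside. Leave it where it is.
- serving_spoon: Bystander: brass spoon lying on the table; origin at its underside. Leave it where it is.

How it is judged:
By the outcome, as a careful person would: the job done as asked, in the order asked, and still so for the second after the job is handed in, with the robot touching nothing.
It also fails if it takes over 72 s, if anything falls off the work surface, if the arm or the gripper's body presses on something with over 40 N, if the wrist force passes 120 N, or if a joint passes its speed limit or range.

### The arm

A 6-joint arm with a two-finger parallel gripper is mounted at the origin on the work surface. World frame = base frame: x ahead of the robot, y to its left, z up, the work surface at z = 0. Lengths are in mm, angles in rad, forces in N, time in s.
With the tool pointing down it reaches from about 350 to 875 mm from the base axis. Payload 4.2 kg.
Tool frame: the origin (TCP) lies midway between the tips of the shut fingers; the grasp point (between the pads) lies 19 mm behind it; z points along the fingers, y is the line along which they close (so a half turn about z gives the same grasp; the last joint's range is limited). The gripper opens to 87 mm and grips with 3 to 60 N. Pads are 19 mm wide; open, the fingers measure 117 mm over their backs; the gripper's body (75 mm by 190 mm) begins 51 mm behind the grasp point.
Start: joints at [-0.894, 0.385, 0.008, 0, -1.194, -0.259], TCP at [253.607, -571.212, 222.55] pointing down, gripper open.
Joint ranges: [-3.14, 3.14], [-1.21, 2.06], [-1.07, 1.41], [-3.16, 2.05], [-2.99, -0.16], [-3.1, 3.1]. Speed limits (rad/s): [2.79, 2.79, 3.14, 3.14, 3.14, 3.14].

### API

Orientations are given as a rotation vector (axis times angle).
In Python, from rig import monitor, imaging, ticket gives the robot as it stands.
- The arm moves only by the tool move_arm, never from a script. Its arguments are lists of equal length, an entry for each row: "hand": the finger opening in m, from 0 to 0.087; "xyz": the shift along the tool's x, y, z in m, a list of three; "turn": the turn, a rotation vector about the tool's x, y, z in degrees, a list of three. In form: {"hand": [hand, ...], "xyz": [[x, y, z], ...], "turn": [[wx, wy, wz], ...]}. A call has 1 to 5 rows; each row is the pose to reach, as a shift and turn from the pose commanded when the call began, along the tool's axes at that moment; what a row does not reach only later rows make up. A row lasts 1/10 s, in which the tool goes at most 50 mm and 8.59 degrees, less where a joint would pass 70% of its speed; a pose out of reach is approached as far as the arm can. A call with a gripper value outside its range is refused whole. The fingers move at their own pace and stop on an object; "grip_force" is the grip in N (left out, the last holds). Time passes only in rows, so rows that repeat a pose let the fingers close. It gives the time, the measured TCP pose, the force, the opening and the grip force at its end, in the units of the state.
- monitor.get_state(): the state, without advancing time (a new reading comes with each control period).
- imaging.camera(name): name is "scene" or "top"; returns (picture, depth): 384x512x3 uint8, blue, green, red; 384x512 float32, mm along the optical axis (not along the pixel's ray), 0 where there is no reading.
- imaging.camera_params(name): a dict with "fx", "fy", "cx", "cy" (pixels), "rvec" (rotation vector, rad) and "tvec" (3), from world to camera coordinates, as OpenCV has them. Camera axes: x right, y down, z forward; pixel columns grow to the right and rows downward; lengths in mm; the calibration is good to about 2 mm. A picture is of the moment at which its call begins. camera_params takes no time and is no camera call.
- ticket.finish_job(): hands the job in; it is judged then, once.
The state is a dict: "time": time; "joints": joint angles; "qvel": joint speeds; "joint_efforts": joint torques, N m; "eef_pos": TCP position; "eef_rot": TCP orientation; "ft_force": force on the tool from outside, world axes, zero at the start; "ft_torque": the same for the moment, N m; "grip_width": opening from 0.0 (shut) to 1.0 (fully open); "grasp_force": force on a finger pad.
Only numpy, scipy, OpenCV 4.12 (cv2) and the standard library are available. Lean on these libraries where they do the work, as an engineer would, in place of code of your own. Each camera call takes 0.05 s, during which the arm holds its last target. There are 200 camera calls.

## Working session

There is one attempt and no reset: what is moved stays moved. The work goes in short steps, Python scripts to look and compute and a tool call to move; the robot and the scene stay as the last step left them, time stands still between calls to the robot, and variables do not carry over. Pictures are saved under pics/ and viewed, at most 10 in all, crops included, and the job is handed in when it is done.

Besides the shell and the picture viewer there is one more tool, called after "Emit:" as name(argument=value, ...) on one line, values as JSON. move_arm: Moves the arm, as the interface text tells. Its arguments: {"type":"object","properties":{"hand":{"type":"array","items":{"type":"number"}},"xyz":{"type":"array","items":{"type":"array","items":{"type":"number"}}},"turn":{"type":"array","items":{"type":"array","items":{"type":"number"}}},"grip_force":{"type":"number"}},"required":["hand","xyz","turn"]}

```bash
mkdir -p pics; cat > h.py <<'E'
import numpy as np, cv2
from scipy.spatial.transform import Rotation as R
from rig import monitor, imaging, ticket
def cam(n):
    p=imaging.camera_params(n); im,d=imaging.camera(n)
    return im,d,p
def world(p,u,v,d):
    u,v,d=map(np.asarray,(u,v,d))
    c=np.stack([(u-p['cx'])/p['fx']*d,(v-p['cy'])/p['fy']*d,d],-1)
    M=R.from_rotvec(np.ravel(p['rvec'])).as_matrix()
    return (c-np.ravel(p['tvec']))@M
def cloud(d,p):
    v,u=np.mgrid[:d.shape[0],:d.shape[1]]
    return world(p,u,v,d)
E
python3 - <<'E'
from h import *
s=monitor.get_state();print({k:np.round(v,3) for k,v in s.items()})
for n in('scene','top'):
    im,d,p=cam(n);cv2.imwrite(f'pics/{n}0.png',im);np.savez(f'{n}0.npz',im=im,d=d)
    print(n,{k:np.round(v,3).tolist() for k,v in p.items()},(d==0).mean())
E
```

```text
{'time': np.float64(0.0), 'joints': array([-8.940e-01,  3.860e-01,  7.000e-03, -1.000e-03, -1.194e+00,
       -2.590e-01]), 'qvel': array([ 0.001, -0.   ,  0.001, -0.   ,  0.   ,  0.001]), 'joint_efforts': array([ 0.0000e+00, -3.9066e+01,  1.8740e+01,  4.2200e+00,  1.1000e-02,
       -0.0000e+00]), 'eef_pos': array([ 253.375, -570.679,  221.46 ]), 'eef_rot': array([ 6.510e-01, -3.073e+00, -3.000e-03]), 'ft_force': array([-0.104,  0.658,  0.712]), 'ft_torque': array([ 0.037,  0.058, -0.06 ]), 'grasp_force': np.float64(0.0), 'grip_width': np.float64(1.0)}
scene {'fx': 422.956, 'fy': 422.956, 'cx': 257.392, 'cy': 189.936, 'rvec': [0.686, 2.491, -1.27], 'tvec': [519.056, -87.236, 1589.737]} 0.03662109375
top {'fx': 403.286, 'fy': 403.286, 'cx': 247.706, 'cy': 191.073, 'rvec': [2.16, -2.045, 0.216], 'tvec': [-25.803, 646.23, 1311.016]} 0.0039011637369791665
```

View pics/scene0.png

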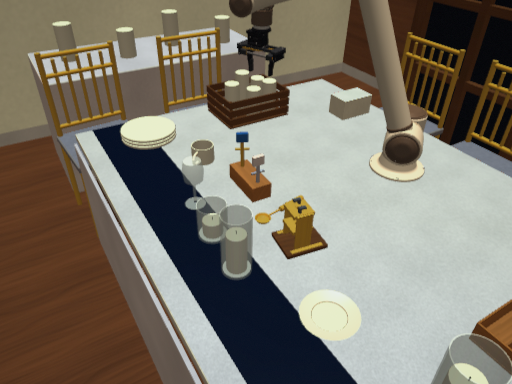

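View pics/top0.png

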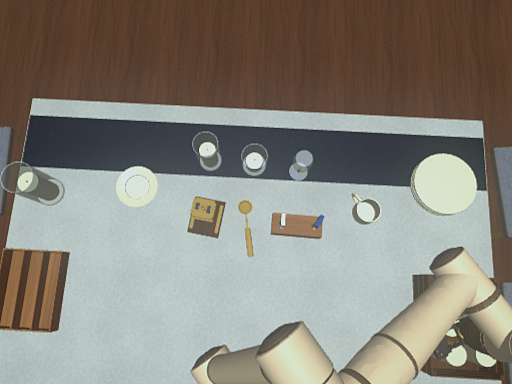

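The scene view shows the rest at about (250,178), with the blue stem at (242,137) and the white one at (258,160). The stand is at (299,225). In the top view the blue block is at (318,222), the white block at (283,220), the stand at (206,217), and the spoon lies between them at (247,228).

```bash
python3 - <<'E'
from h import *
big=[]
for n,rs in(('scene',(225,145,110,115)),('top',(175,180,160,70))):
    f=np.load(n+'0.npz');im,d=f['im'],f['d'];p=imaging.camera_params(n);W=cloud(d,p)
    hsv=cv2.cvtColor(im,cv2.COLOR_BGR2HSV)
    x,y,w,h=rs
    ok=d>0
    # blue
    m=cv2.inRange(hsv,(100,120,40),(125,255,255))>0
    m&=ok&(W[...,2]>120)&(W[...,2]<190)&(abs(W[...,0]-600)<200)
    P=W[m]
    print(n,'blue',m.sum(),P.mean(0).round(1),P.min(0).round(1),P.max(0).round(1), 'px',np.argwhere(m).mean(0))
    top=m&(W[...,2]>168)
    if top.sum()>4:print(' top',cv2.minAreaRect(W[top][:,:2].astype(np.float32)),top.sum(),W[top].mean(0))
    # by z levels
    reg=np.zeros_like(ok);
    if n=='top': reg[195:245,265:335]=1
    else: reg[155:205,222:278]=1
    r=ok&reg&(abs(W[...,2]-55)<6)
    print(' rest top',r.sum(),cv2.minAreaRect(W[r][:,:2].astype(np.float32)),W[r].mean(0).round(1))
    reg[:]=0
    if n=='top': reg[185:245,180:232]=1
    else: reg[190:260,262:335]=1
    for lo,hi in((8,22),(122,135),(140,150)):
        r=ok&reg&(W[...,2]>lo)&(W[...,2]<hi)
        if r.sum()>3:print(' stand',lo,r.sum(),cv2.minAreaRect(W[r][:,:2].astype(np.float32)),W[r].mean(0).round(1))
    c=im[y:y+h,x:x+w];k=800//w if n=='top' else 5
    cv2.imwrite(f'pics/{n}c.png',cv2.resize(c,None,fx=k,fy=k,interpolation=cv2.INTER_CUBIC))
E
```

```text
scene blue 101 [ 542.5 -212.6  171.9] [ 525.8 -223.8  151.7] [ 558.6 -199.9  188.2] px [136.56435644 241.78217822]
 top ((542.6630249023438, -214.0423583984375), (14.335891723632812, 36.40794372558594), 63.94099426269531) 61 [ 542.41368317 -212.36302902  179.16778507]
 rest top 564 ((541.6038208007812, -160.5381622314453), (177.35289001464844, 73.67609405517578), 87.9207534790039) [ 546.4 -154.7   56.5]
 stand 8 937 ((539.5933837890625, 69.96981811523438), (301.5872497558594, 162.9076385498047), 71.23859405517578) [568.7 139.2  15.7]
 stand 122 387 ((569.0162353515625, 152.16552734375), (79.14232635498047, 66.64054870605469), 79.76585388183594) [573.2 157.3 130.6]
 stand 140 60 ((568.9092407226562, 150.58340454101562), (51.9422721862793, 20.67262840270996), 76.5972671508789) [570.6 154.1 146.5]
top blue 49 [ 540.2 -217.2  184.1] [ 523.1 -229.3  178.9] [ 558.4 -204.4  190. ] px [220.73469388 319.10204082]
 top ((540.7290649414062, -217.417724609375), (11.986527442932129, 36.96958541870117), 61.994361877441406) 49 [ 540.24032254 -217.20233408  184.10050067]
 rest top 851 ((541.7152709960938, -162.34939575195312), (169.54605102539062, 70.73432159423828), 87.81138610839844) [ 538.9 -160.8   55.4]
 stand 8 608 ((562.2373046875, 151.81048583984375), (201.73434448242188, 164.10415649414062), 4.72344970703125) [536.6 146.4  15.5]
 stand 122 358 ((568.300537109375, 150.88963317871094), (76.44078826904297, 63.80974578857422), 81.8453598022461) [567.4 150.6 130.3]
 stand 140 39 ((567.5139770507812, 151.23764038085938), (48.66057586669922, 20.676456451416016), 79.40975189208984) [567.5 149.4 146.6]
```

View pics/scenec.png

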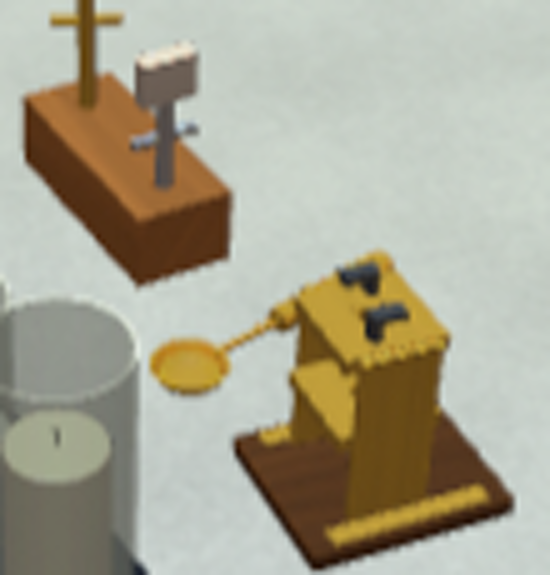

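View pics/topc.png

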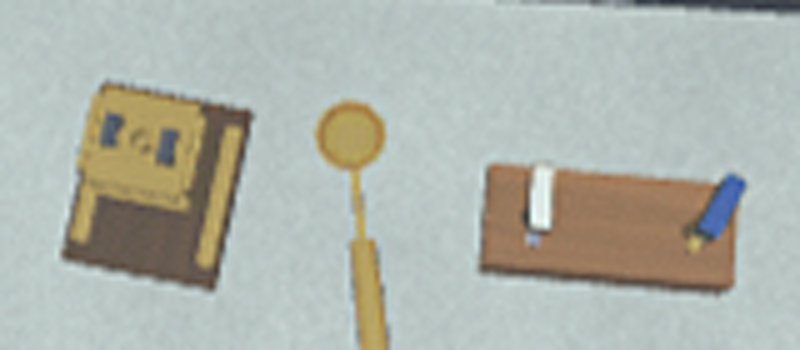

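The crops show the frame near the far end of the base, with the hole at top px of about (203,208) between the two hooks. That puts the hole at about (568,151) in world coordinates. The stem's x axis lies at about -28°, and the stand's x axis at about -12°.

```bash
cat >> h.py <<'E'
def go(xyz,a):
    s=monitor.get_state(); C=R.from_rotvec(s['eef_rot']); a=np.radians(a)
    y=np.array([np.cos(a),np.sin(a),0]);z=np.array([0,0,-1.]);M=np.stack([np.cross(y,z),y,z],1)
    print('shift',(C.inv().apply(np.array(xyz)-s['eef_pos'])/1000).round(4),'turn',np.degrees((C.inv()*R.from_matrix(M)).as_rotvec()).round(2))
def st():
    s=monitor.get_state(); C=R.from_rotvec(s['eef_rot']).as_matrix()
    print('t',round(float(s['time']),2),'pos',s['eef_pos'].round(1),'yaw_y',np.degrees(np.arctan2(C[1,1],C[0,1])).round(1),'z',C[:,2].round(3),'F',s['ft_force'].round(1),'T',s['ft_torque'].round(2),'w',round(float(s['grip_width'])*87,1),'g',round(float(s['grasp_force']),1),'j',s['joints'].round(2))
E
python3 - <<'E'
from h import *
st();go((540.5,-216.5,260),242)
# stand yaw & centre: base mask in top (dark brown), brass upper plate mask
for n,(r0,r1,c0,c1) in(('top',(185,245,180,232)),('scene',(190,260,262,335))):
    f=np.load(n+'0.npz');im,d=f['im'],f['d'];p=imaging.camera_params(n);W=cloud(d,p)
    hsv=cv2.cvtColor(im,cv2.COLOR_BGR2HSV);reg=np.zeros(d.shape,bool);reg[r0:r1,c0:c1]=1
    sat=reg&(hsv[...,1]>80)&(d>0)&(W[...,1]>70)
    b=sat&(abs(W[...,2]-15)<5);print(n,'base',b.sum(),cv2.minAreaRect(W[b][:,:2].astype(np.float32)))
    h=reg&(W[...,2]>138)&(W[...,2]<152)
    k,l,_,c=cv2.connectedComponentsWithStats(h.astype(np.uint8))
    for i in range(1,k):print('  hook',(l==i).sum(),W[l==i].mean(0).round(1))
    hole=reg&(W[...,2]<118)&(np.hypot(W[...,0]-568,W[...,1]-151)<14)&(d>0)
    if hole.sum():print('  hole',hole.sum(),np.argwhere(hole).mean(0),W[hole].mean(0))
E
```

```text
t 0.1 pos [ 253.4 -570.7  221.6] yaw_y 113.9 z [-0.001  0.002 -1.   ] F [ 0.3 -0.3  0. ] T [-0.01 -0.02  0.01] w 87.3 g 0.0 j [-0.89  0.39  0.01 -0.   -1.19 -0.26]
shift [-0.4061  0.2074 -0.0381] turn [ 7.0000e-02  1.2000e-01 -1.2807e+02]
top base 178 ((560.6456298828125, 150.2377166748047), (104.78827667236328, 123.5272216796875), 80.9190902709961)
  hook 21 [571.2 169.8 147.4]
  hook 1 [585.4 134.3 138.4]
  hook 21 [564.4 131.9 146.4]
  hook 1 [553.7 173.8 138.4]
  hole 9 [209.11111111 202.88888889] [575.54523915 157.65951224  71.85053193]
scene base 696 ((561.0069580078125, 155.25888061523438), (107.19865417480469, 127.92066192626953), 81.52275848388672)
  hook 33 [565.1 133.8 146.3]
  hook 39 [574.6 170.  146.2]
  hole 26 [230.5        293.80769231] [575.57708387 146.60679234  46.04201318]
```

Emit:
move_arm(hand=[0.087,0.087,0.087,0.087,0.087], xyz=[[-0.045,0.022,-0.038],[-0.09,0.045,-0.038],[-0.135,0.068,-0.038],[-0.18,0.09,-0.038],[-0.225,0.113,-0.038]], turn=[[0,0,-8.5],[0,0,-17],[0,0,-25.5],[0,0,-34],[0,0,-42.5]])

```text
time: 0.6
eef_pos: [406.3, -384.5, 260.3]
eef_rot: [1.729, -2.623, -0.001]
ft_force: [0.7, -1.3, -0.7]
grip_width: 1.003
grasp_force: 0.0
```

```bash
python3 -c "
from h import *
st();go((540.5,-216.5,260),242)"
```

```text
t 0.6 pos [ 406.3 -384.5  260.3] yaw_y 156.8 z [-0.  0. -1.] F [ 0.7 -1.3 -0.7] T [-0.05  0.01  0.05] w 87.3 g 0.0 j [-0.47  0.25 -0.09 -0.   -1.23  0.06]
shift [-0.2073 -0.057   0.0004] turn [ 1.000e-02  2.000e-02 -8.523e+01]
```

Emit:
move_arm(hand=[0.087,0.087,0.087,0.087,0.087], xyz=[[-0.041,-0.011,0],[-0.083,-0.023,0],[-0.124,-0.034,0],[-0.166,-0.046,0],[-0.207,-0.057,0]], turn=[[0,0,-8.5],[0,0,-17],[0,0,-25.5],[0,0,-34],[0,0,-42.6]])

```text
time: 1.1
eef_pos: [541.3, -217.6, 260.2]
eef_rot: [2.564, -1.815, -0.001]
ft_force: [0.5, -1.2, -0.0]
grip_width: 1.0
grasp_force: 0.0
```

Emit:
move_arm(hand=[0.087,0.087,0.087,0.087,0.087], xyz=[[0,0,0],[0,0,0],[0,0,0],[0,0,0],[0,0,0]], turn=[[0,0,-8.5],[0,0,-17],[0,0,-25.5],[0,0,-34],[0,0,-42.6]])

```text
time: 1.6
eef_pos: [540.3, -219.0, 259.9]
eef_rot: [-3.048, 0.76, 0.002]
ft_force: [0.5, 0.3, 0.8]
grip_width: 0.998
grasp_force: 0.0
```

```bash
python3 -c "
from h import *
st();go((540.5,-216.5,148),242)"
```

```text
t 1.6 pos [ 540.3 -219.   259.9] yaw_y -118.0 z [-0.001  0.    -1.   ] F [0.5 0.3 0.8] T [-0.03  0.15 -0.  ] w 86.8 g 0.0 j [-0.11  0.29 -0.04 -0.   -1.25  1.19]
shift [-0.0009 -0.0024  0.1119] turn [ 0.01  0.08 -0.01]
```

Emit:
move_arm(hand=[0.087,0.087,0.087,0.087,0.087], xyz=[[-0.001,-0.0024,0.03],[-0.001,-0.0024,0.06],[-0.001,-0.0024,0.09],[-0.001,-0.0024,0.112],[-0.001,-0.0024,0.112]], turn=[[0,0,0],[0,0,0],[0,0,0],[0,0,0],[0,0,0]])

```text
time: 2.1
eef_pos: [538.1, -216.1, 144.6]
eef_rot: [3.045, -0.771, -0.014]
ft_force: [0.6, 0.2, 0.5]
grip_width: 1.001
grasp_force: 0.0
```

```bash
python3 -c "
from h import *
im,d,p=cam('scene');cv2.imwrite('pics/s1.png',cv2.resize(im[60:210,180:330],None,fx=4,fy=4,interpolation=cv2.INTER_CUBIC))
st()"
```

```text
t 2.15 pos [ 539.8 -216.6  147. ] yaw_y -118.4 z [-0.004  0.    -1.   ] F [ 0.2 -0.2  1. ] T [-0.09  0.13  0.02] w 86.9 g 0.0 j [-0.1   0.38 -0.21  0.   -0.99  1.18]
```

View pics/s1.png

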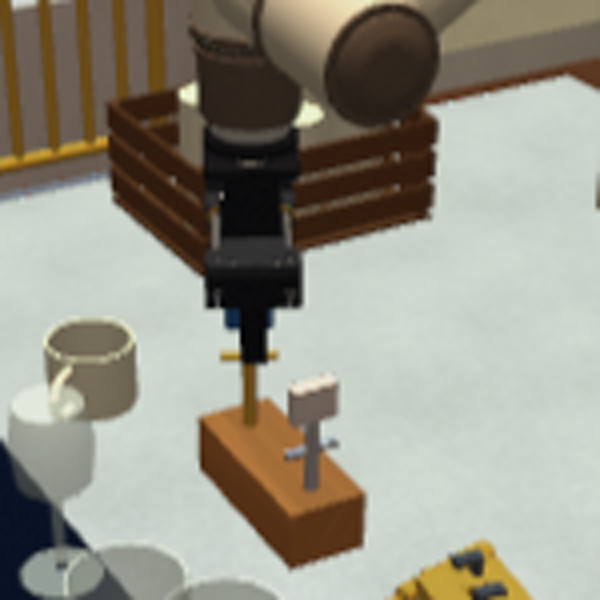

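The fingers straddle the blue block, which shows on both sides of the near finger at crop (248,320). I'm closing now.

Emit:
move_arm(hand=[0.04,0.015,0.008,0.008,0.008], xyz=[[0,0,0],[0,0,0],[0,0,0],[0,0,0],[0,0,0]], turn=[[0,0,0],[0,0,0],[0,0,0],[0,0,0],[0,0,0]], grip_force=30)

```text
time: 2.65
eef_pos: [541.0, -216.7, 149.1]
eef_rot: [-3.046, 0.77, -0.002]
ft_force: [-0.4, -0.5, 0.2]
grip_width: 0.629
grasp_force: 0.0
```

Emit:
move_arm(hand=[0.008,0.008,0.008,0.008,0.008], xyz=[[0,0,0],[0,0,0],[0,0,0],[0,0,0],[0,0,0]], turn=[[0,0,0],[0,0,0],[0,0,0],[0,0,0],[0,0,0]])

```text
time: 3.15
eef_pos: [540.8, -216.7, 148.5]
eef_rot: [3.046, -0.77, -0.0]
ft_force: [0.3, 0.2, 0.0]
grip_width: 0.171
grasp_force: 0.0
```

```bash
python3 -c "
from h import *
st()"
```

```text
t 3.15 pos [ 540.8 -216.7  148.5] yaw_y -118.4 z [-0.  0. -1.] F [0.3 0.2 0. ] T [-0.04  0.17  0.07] w 14.9 g 0.0 j [-0.1   0.38 -0.2   0.   -0.99  1.18]
```

Emit:
move_arm(hand=[0.008,0.008,0.008,0.008,0.008], xyz=[[0,0,0],[0,0,0],[0,0,0],[0,0,0],[0,0,-0.003]], turn=[[0,0,0],[0,0,0],[0,0,0],[0,0,0],[0,0,0]])

```text
time: 3.65
eef_pos: [540.3, -216.5, 150.8]
eef_rot: [-3.045, 0.77, 0.003]
ft_force: [-0.7, -1.5, -3.4]
grip_width: 0.164
grasp_force: 29.9
```

```bash
python3 -c "
from h import *
st()"
```

```text
t 3.65 pos [ 540.3 -216.5  150.8] yaw_y -118.4 z [-0.002  0.001 -1.   ] F [-0.7 -1.5 -3.4] T [-0.37  0.11  0.03] w 14.2 g 29.9 j [-0.1   0.37 -0.2  -0.   -1.    1.18]
```

Emit:
move_arm(hand=[0.008,0.008,0.008,0.008,0.008], xyz=[[0,0,-0.02],[0,0,-0.045],[0,0,-0.08],[0,0,-0.12],[0,0,-0.155]], turn=[[0,0,0],[0,0,0],[0,0,0],[0,0,0],[0,0,0]])

```text
time: 4.15
eef_pos: [540.7, -216.4, 308.2]
eef_rot: [-3.045, 0.77, -0.001]
ft_force: [0.8, -0.6, -1.1]
grip_width: 0.157
grasp_force: 30.0
```

```bash
python3 -c "
from h import *
st(); im,d,p=cam('scene');cv2.imwrite('pics/s2.png',cv2.resize(im[20:200,180:330],None,fx=3.3,fy=3.3,interpolation=cv2.INTER_CUBIC))
st();go((568.3,151,302),-99.5)"
```

```text
t 4.15 pos [ 540.7 -216.4  308.2] yaw_y -118.4 z [ 0.  0. -1.] F [ 0.8 -0.6 -1.1] T [-0.08  0.   -0.05] w 13.7 g 30.0 j [-0.1   0.27  0.05 -0.   -1.35  1.18]
t 4.2 pos [ 543.2 -217.9  315.4] yaw_y -118.3 z [ 0.012 -0.004 -1.   ] F [ 1.8 -1.9  4.6] T [-0.37 -0.37 -0.04] w 13.5 g 30.0 j [-0.1   0.26  0.06  0.   -1.36  1.18]
shift [-0.1531 -0.3366  0.0121] turn [  0.02  -0.74 -18.83]
```

View pics/s2.png

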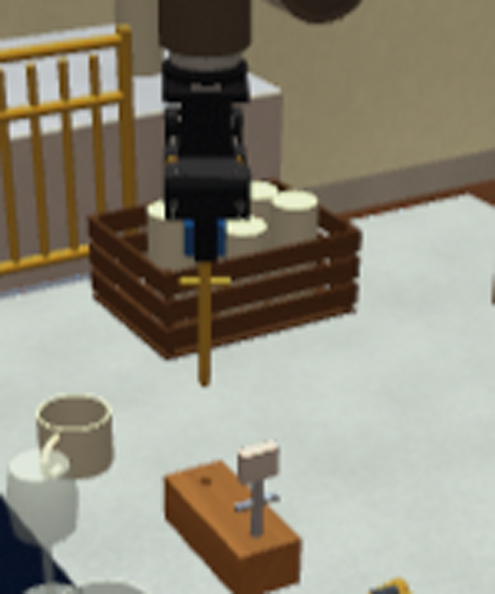

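The stem came out straight, with its tip at crop (205,380), and the spare is still in place.

Emit:
move_arm(hand=[0.008,0.008,0.008,0.008,0.008], xyz=[[-0.012,-0.027,0],[-0.03,-0.067,0],[-0.048,-0.107,0],[-0.066,-0.148,0],[-0.084,-0.188,0]], turn=[[0,0,-3],[0,0,-7],[0,0,-11],[0,0,-15],[0,0,-18.9]])

```text
time: 4.7
eef_pos: [555.8, -9.4, 306.1]
eef_rot: [-3.131, 0.255, 0.001]
ft_force: [1.7, -0.1, -1.9]
grip_width: 0.154
grasp_force: 30.0
```

```bash
python3 -c "
from h import *
st();go((568.3,151,302),-99.5)"
```

```text
t 4.7 pos [555.8  -9.4 306.1] yaw_y -99.3 z [-0.001  0.001 -1.   ] F [ 1.7 -0.1 -1.9] T [-0.07  0.03 -0.07] w 13.4 g 30.0 j [ 0.27  0.22 -0.02 -0.   -1.33  1.13]
shift [-0.0136 -0.1603  0.0041] turn [-0.03  0.05  0.17]
```

Emit:
move_arm(hand=[0.008,0.008,0.008,0.008,0.008], xyz=[[-0.004,-0.045,0],[-0.008,-0.09,0],[-0.011,-0.13,0],[-0.013,-0.153,0],[-0.0136,-0.16,0]], turn=[[0,0,0],[0,0,0],[0,0,0],[0,0,0],[0,0,0]])

```text
time: 5.2
eef_pos: [568.8, 151.4, 305.4]
eef_rot: [-3.131, 0.255, 0.003]
ft_force: [-0.4, -0.5, -1.8]
grip_width: 0.156
grasp_force: 30.0
```

Emit:
move_arm(hand=[0.008,0.008,0.008], xyz=[[0,0,0],[0,0,0],[0,0,0]], turn=[[0,0,0],[0,0,0],[0,0,0]])

```text
time: 5.5
eef_pos: [569.1, 147.5, 306.6]
eef_rot: [3.131, -0.262, -0.0]
ft_force: [0.3, -0.4, -1.5]
grip_width: 0.16
grasp_force: 30.0
```

```bash
python3 - <<'E'
from h import *
st()
s=monitor.get_state()
for n in('scene','top'):
    im,d,p=cam(n);np.savez(n+'1.npz',im=im,d=d)
    if n=='scene':
        cv2.imwrite('pics/s3.png',cv2.resize(im[110:265,250:350],None,fx=3.8,fy=3.8,interpolation=cv2.INTER_CUBIC))
    W=cloud(d,p);hsv=cv2.cvtColor(im,cv2.COLOR_BGR2HSV)
    m=cv2.inRange(hsv,(12,90,40),(32,255,255))>0
    m&=(d>0)&(W[...,2]>160)&(np.hypot(W[...,0]-568,W[...,1]-151)<40)
    for lo,hi in((160,190),(190,220),(220,255),(255,275),(282,300)):
        q=m&(W[...,2]>lo)&(W[...,2]<hi)
        if q.sum():print(n,lo,q.sum(),W[q].mean(0).round(1),W[q].min(0).round(1))
st()
E
```

```text
t 5.5 pos [569.1 147.5 306.6] yaw_y -99.6 z [-0. -0. -1.] F [ 0.3 -0.4 -1.5] T [-0.07  0.17 -0.03] w 13.9 g 30.0 j [ 0.53  0.28  0.06  0.   -1.35  0.88]
scene 160 19 [572.5 149.5 180. ] [569.9 145.3 169.8]
scene 190 37 [572.5 150.6 205. ] [567.5 143.7 190.6]
scene 220 44 [572.3 150.1 237.5] [564.8 144.  220. ]
scene 255 26 [572.5 150.5 265. ] [568.1 144.7 255.2]
scene 282 50 [572.8 150.2 287.4] [550.5 144.  282.1]
t 5.6 pos [569.2 147.6 306.8] yaw_y -99.6 z [ 0.  0. -1.] F [-0.6 -0.3 -2.4] T [-0.13  0.17 -0.01] w 13.6 g 30.0 j [ 0.53  0.28  0.06  0.   -1.35  0.87]
```

View pics/s3.png

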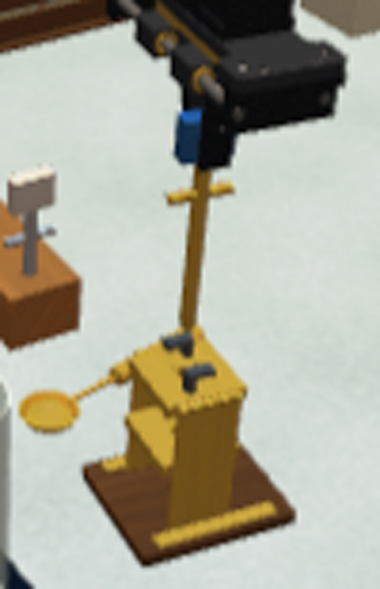

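The stem hangs vertically over the stand, with its tip near crop (188,325). I'm shifting +4 mm in y and going down to just above the plate.

Emit:
move_arm(hand=[0.008,0.008,0.008,0.008,0.008], xyz=[[-0.0012,-0.0039,0.003],[-0.0012,-0.0039,0.012],[-0.0012,-0.0039,0.022],[-0.0012,-0.0039,0.028],[-0.0012,-0.0039,0.03]], turn=[[0,0,0],[0,0,0],[0,0,0],[0,0,0],[0,0,0]])

```text
time: 6.1
eef_pos: [568.1, 152.5, 274.9]
eef_rot: [3.129, -0.259, -0.004]
ft_force: [0.3, -0.5, -2.1]
grip_width: 0.156
grasp_force: 30.0
```

Emit:
move_arm(hand=[0.008,0.008,0.008], xyz=[[0,0,0],[0,0,0],[0,0,0]], turn=[[0,0,0],[0,0,0],[0,0,0]])

```text
time: 6.4
eef_pos: [568.9, 152.8, 277.0]
eef_rot: [-3.13, 0.259, -0.001]
ft_force: [-0.2, 0.6, -1.5]
grip_width: 0.159
grasp_force: 30.0
```

```bash
python3 - <<'E'
from h import *
st()
for n in('scene','top'):
    p=imaging.camera_params(n);M=R.from_rotvec(np.ravel(p['rvec'])).as_matrix();print(n,(-M.T@np.ravel(p['tvec'])).round(0))
    f=np.load(n+'0.npz');im,d=f['im'],f['d'];W=cloud(d,p)
    # plate points: 128..132.5, not hooks
    m=(d>0)&(abs(W[...,2]-130)<3.0)&(np.hypot(W[...,0]-568,W[...,1]-151)<60)
    P=W[m][:,:2]
    t=np.radians(-9.7);u=np.array([np.cos(t),np.sin(t)]);v=np.array([-u[1],u[0]])
    for nm,e in(('u',u),('v',v)):
        q=np.sort(P@e);print(n,nm,m.sum(),q[[0,2,5]].round(1),q[[-6,-3,-1]].round(1),'mid',((q[2]+q[-3])/2).round(1),'guess',(np.array([568.7,151.6])@e).round(1))
im,d,p=cam('scene');W=cloud(d,p);hsv=cv2.cvtColor(im,cv2.COLOR_BGR2HSV)
m=(cv2.inRange(hsv,(12,90,40),(32,255,255))>0)&(d>0)&(np.hypot(W[...,0]-570,W[...,1]-151)<15)&(W[...,2]>155)&(W[...,2]<240)
print('stem surf',W[m].mean(0))
st()
E
```

```text
t 6.4 pos [568.9 152.8 277. ] yaw_y -99.5 z [ 0.001  0.    -1.   ] F [-0.2  0.6 -1.5] T [-0.07  0.15  0.04] w 13.9 g 30.0 j [ 0.54  0.29  0.01  0.   -1.29  0.87]
scene [1154.  869.  846.]
scene u 289 [501.7 502.5 503.4] [567.5 567.8 568.7] mid 535.1 guess 535.0
scene v 289 [206.2 207.2 209.7] [282.5 283.4 284.6] mid 245.3 guess 245.3
top [ 352.  -13. 1419.]
top u 272 [502.  503.2 503.4] [565.6 566.6 566.7] mid 534.9 guess 535.0
top v 272 [206.2 207.  207.8] [280.9 282.2 283.3] mid 244.6 guess 245.3
stem surf [572.30391286 155.71757189 196.612201  ]
t 6.45 pos [568.9 152.9 277. ] yaw_y -99.5 z [ 0.001  0.    -1.   ] F [ 1.3  0.7 -1.7] T [-0.11  0.14 -0.03] w 13.6 g 30.0 j [ 0.54  0.29  0.01  0.   -1.29  0.87]
```

Emit:
move_arm(hand=[0.008,0.008,0.008,0.008,0.008], xyz=[[0,0.0013,0],[0,0.0013,0.003],[0,0.0013,0.006],[0,0.0013,0.009],[0,0.0013,0.0105]], turn=[[0,0,0],[0,0,0],[0,0,0],[0,0,0],[0,0,0]])

```text
time: 6.95
eef_pos: [568.2, 151.4, 265.4]
eef_rot: [3.13, -0.259, -0.001]
ft_force: [-0.3, -0.6, -2.4]
grip_width: 0.157
grasp_force: 30.0
```

```bash
python3 -c "
from h import *
st()"
```

```text
t 6.95 pos [568.2 151.4 265.4] yaw_y -99.5 z [-0.001 -0.    -1.   ] F [-0.3 -0.6 -2.4] T [-0.05  0.23  0.03] w 13.6 g 30.0 j [ 0.54  0.3  -0.02 -0.   -1.26  0.87]
```

Emit:
move_arm(hand=[0.008,0.008,0.008,0.008,0.008], xyz=[[0,0,0.001],[0,0,0.002],[0,0,0.004],[0,0,0.006],[0,0,0.008]], turn=[[0,0,0],[0,0,0],[0,0,0],[0,0,0],[0,0,0]])

```text
time: 7.45
eef_pos: [568.4, 151.5, 257.9]
eef_rot: [-3.131, 0.259, 0.0]
ft_force: [-0.4, -0.1, -1.4]
grip_width: 0.16
grasp_force: 30.0
```

```bash
python3 -c "
from h import *
st()"
```

```text
t 7.45 pos [568.4 151.5 257.9] yaw_y -99.5 z [-0.  0. -1.] F [-0.4 -0.1 -1.4] T [-0.03  0.14 -0.01] w 14.0 g 30.0 j [ 0.54  0.3  -0.03 -0.   -1.24  0.87]
```

It entered the upper hole with no resistance. Continuing down to just above the lower plate.

Emit:
move_arm(hand=[0.008,0.008,0.008,0.008,0.008], xyz=[[0,0,0.006],[0,0,0.014],[0,0,0.022],[0,0,0.03],[0,0,0.036]], turn=[[0,0,0],[0,0,0],[0,0,0],[0,0,0],[0,0,0]])

```text
time: 7.95
eef_pos: [568.1, 151.3, 220.8]
eef_rot: [3.13, -0.259, -0.002]
ft_force: [0.3, 0.2, -3.1]
grip_width: 0.158
grasp_force: 30.0
```

```bash
python3 -c "
from h import *
st()"
```

```text
t 7.95 pos [568.1 151.3 220.8] yaw_y -99.5 z [-0.001 -0.001 -1.   ] F [ 0.3  0.2 -3.1] T [-0.07  0.14 -0.01] w 13.7 g 30.0 j [ 0.54  0.32 -0.09 -0.   -1.16  0.87]
```

Emit:
move_arm(hand=[0.008,0.008,0.008,0.008,0.008], xyz=[[0,0,0.001],[0,0,0.003],[0,0,0.006],[0,0,0.008],[0,0,0.011]], turn=[[0,0,0],[0,0,0],[0,0,0],[0,0,0],[0,0,0]])

```text
time: 8.45
eef_pos: [568.6, 151.5, 211.2]
eef_rot: [-3.13, 0.259, -0.001]
ft_force: [0.1, 0.9, -1.7]
grip_width: 0.157
grasp_force: 30.0
```

```bash
python3 -c "
from h import *
st()"
```

```text
t 8.45 pos [568.6 151.5 211.2] yaw_y -99.5 z [ 0.001  0.    -1.   ] F [ 0.1  0.9 -1.7] T [-0.07  0.13  0.08] w 13.7 g 30.0 j [ 0.54  0.33 -0.1   0.   -1.14  0.87]
```

Emit:
move_arm(hand=[0.008,0.008,0.008,0.008,0.008], xyz=[[0,0,0.002],[0,0,0.004],[0,0,0.006],[0,0,0.008],[0,0,0.01]], turn=[[0,0,0],[0,0,0],[0,0,0],[0,0,0],[0,0,0]])

```text
time: 8.95
eef_pos: [568.5, 151.5, 200.9]
eef_rot: [-3.131, 0.259, -0.0]
ft_force: [0.0, -0.5, -2.1]
grip_width: 0.154
grasp_force: 30.0
```

```bash
python3 -c "
from h import *
st()"
```

```text
t 8.95 pos [568.5 151.5 200.9] yaw_y -99.5 z [ 0.  0. -1.] F [ 0.  -0.5 -2.1] T [-0.06  0.14  0.04] w 13.4 g 30.0 j [ 0.54  0.34 -0.12  0.   -1.11  0.87]
```

Emit:
move_arm(hand=[0.008,0.008,0.008,0.008,0.008], xyz=[[0,0,0.003],[0,0,0.006],[0,0,0.01],[0,0,0.014],[0,0,0.018]], turn=[[0,0,0],[0,0,0],[0,0,0],[0,0,0],[0,0,0]])

```text
time: 9.45
eef_pos: [568.4, 151.4, 182.6]
eef_rot: [3.131, -0.259, -0.0]
ft_force: [-1.0, 0.2, -2.4]
grip_width: 0.159
grasp_force: 30.0
```

```bash
python3 -c "
from h import *
st()"
```

```text
t 9.45 pos [568.4 151.4 182.6] yaw_y -99.5 z [-0. -0. -1.] F [-1.   0.2 -2.4] T [-0.09  0.14 -0.02] w 13.8 g 30.0 j [ 0.54  0.35 -0.14 -0.   -1.07  0.87]
```

Through both plates with no resistance. Now pressing on the seat.

Emit:
move_arm(hand=[0.008,0.008,0.008,0.008,0.008], xyz=[[0,0,0.003],[0,0,0.007],[0,0,0.011],[0,0,0.014],[0,0,0.017]], turn=[[0,0,0],[0,0,0],[0,0,0],[0,0,0],[0,0,0]])

```text
time: 9.95
eef_pos: [568.6, 151.4, 166.3]
eef_rot: [-3.131, 0.259, -0.001]
ft_force: [-0.4, -0.0, 2.4]
grip_width: 0.159
grasp_force: 30.0
```

Emit:
move_arm(hand=[0.008,0.008,0.008], xyz=[[0,0,0.002],[0,0,0.004],[0,0,0.004]], turn=[[0,0,0],[0,0,0],[0,0,0]])

```text
time: 10.25
eef_pos: [568.6, 151.5, 162.1]
eef_rot: [-3.131, 0.259, -0.001]
ft_force: [-0.5, 0.1, 3.0]
grip_width: 0.162
grasp_force: 30.0
```

```bash
python3 - <<'E'
from h import *
st()
im,d,p=cam('scene');cv2.imwrite('pics/s4.png',cv2.resize(im[175:260,260:340],None,fx=7,fy=7,interpolation=cv2.INTER_CUBIC));st()
E
```

```text
t 10.25 pos [568.6 151.5 162.1] yaw_y -99.5 z [ 0.  0. -1.] F [-0.5  0.1  3. ] T [-0.23  0.5   0.04] w 14.1 g 30.0 j [ 0.54  0.37 -0.17  0.   -1.03  0.87]
t 10.3 pos [568.7 151.5 162.2] yaw_y -99.5 z [ 0.001  0.    -1.   ] F [-0.6  0.4  3.4] T [-0.22  0.55 -0.05] w 14.1 g 30.0 j [ 0.54  0.37 -0.17  0.   -1.03  0.87]
```

View pics/s4.png

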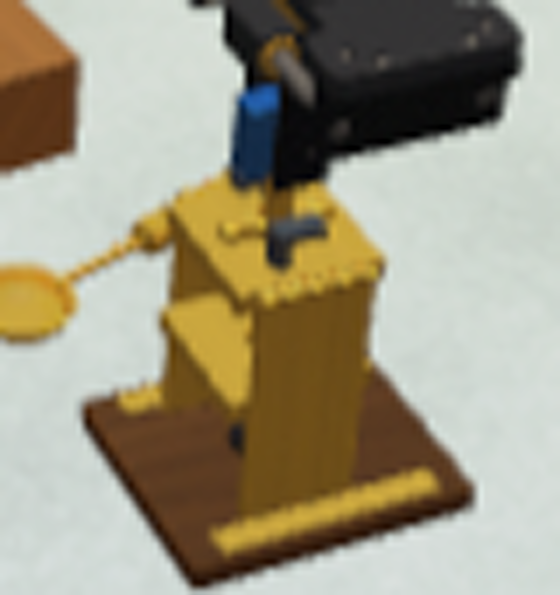

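The stem is seated, with the bar lying along the stand's x at crop (275,225). I'm pressing 1.6 mm more, then turning clockwise.

Emit:
move_arm(hand=[0.008,0.008,0.008,0.008,0.008], xyz=[[0,0,0.0008],[0,0,0.0016],[0,0,0.0016],[0,0,0.0016],[0,0,0.0016]], turn=[[0,0,0],[0,0,0],[0,0,7],[0,0,14],[0,0,21]])

```text
time: 10.8
eef_pos: [569.1, 151.8, 160.8]
eef_rot: [-3.028, 0.833, -0.002]
ft_force: [-0.9, 0.2, 3.4]
grip_width: 0.16
grasp_force: 30.0
```

```bash
python3 -c "
from h import *
st()"
```

```text
t 10.8 pos [569.1 151.8 160.8] yaw_y -120.7 z [ 0.002  0.001 -1.   ] F [-0.9  0.2  3.4] T [-0.04  0.31 -0.03] w 13.9 g 30.0 j [ 0.54  0.37 -0.17  0.   -1.02  0.5 ]
```

Emit:
move_arm(hand=[0.008,0.008,0.008,0.008,0.008], xyz=[[0,0,0],[0,0,0],[0,0,0],[0,0,0],[0,0,0]], turn=[[0,0,6],[0,0,12],[0,0,18],[0,0,24],[0,0,29]])

```text
time: 11.3
eef_pos: [569.5, 152.0, 161.0]
eef_rot: [-2.723, 1.562, -0.003]
ft_force: [0.2, -0.5, 3.5]
grip_width: 0.159
grasp_force: 30.0
```

```bash
python3 -c "
from h import *
st()"
```

```text
t 11.3 pos [569.5 152.  161. ] yaw_y -149.7 z [ 0.003  0.001 -1.   ] F [ 0.2 -0.5  3.5] T [-0.    0.12 -0.03] w 13.8 g 30.0 j [ 0.54  0.37 -0.17  0.   -1.02 -0.01]
```

Emit:
move_arm(hand=[0.008,0.008,0.008,0.008,0.008], xyz=[[0,0,0],[0,0,0],[0,0,0],[0,0,0],[0,0,0]], turn=[[0,0,6],[0,0,12],[0,0,18],[0,0,24],[0,0,30]])

```text
time: 11.8
eef_pos: [569.7, 151.9, 161.1]
eef_rot: [-2.225, 2.213, -0.002]
ft_force: [-0.4, -0.4, 2.3]
grip_width: 0.159
grasp_force: 30.0
```

```bash
python3 -c "
from h import *
st()"
```

```text
t 11.8 pos [569.7 151.9 161.1] yaw_y -179.7 z [ 0.003  0.001 -1.   ] F [-0.4 -0.4  2.3] T [-0.06 -0.1  -0.02] w 13.8 g 30.0 j [ 0.54  0.37 -0.17  0.   -1.02 -0.53]
```

Emit:
move_arm(hand=[0.008,0.008,0.008,0.008,0.008], xyz=[[0,0,0],[0,0,0],[0,0,0],[0,0,0],[0,0,0]], turn=[[0,0,3],[0,0,6],[0,0,8],[0,0,9],[0,0,9]])

```text
time: 12.3
eef_pos: [569.5, 151.9, 161.0]
eef_rot: [-2.05, 2.377, -0.002]
ft_force: [1.9, -0.2, 2.7]
grip_width: 0.153
grasp_force: 30.0
```

```bash
python3 -c "
from h import *
st()"
```

```text
t 12.3 pos [569.5 151.9 161. ] yaw_y 171.6 z [ 0.003  0.001 -1.   ] F [ 1.9 -0.2  2.7] T [ 0.   -0.41 -0.02] w 13.3 g 30.0 j [ 0.54  0.37 -0.17  0.   -1.02 -0.68]
```

Emit:
move_arm(hand=[0.008,0.008,0.008,0.008], xyz=[[0,0,0],[0,0,0],[0,0,0],[0,0,0]], turn=[[0,0,1],[0,0,2],[0,0,3],[0,0,3]])

```text
time: 12.7
eef_pos: [569.0, 151.7, 160.7]
eef_rot: [-1.987, 2.432, -0.001]
ft_force: [1.9, -0.3, 4.0]
grip_width: 0.164
grasp_force: 30.0
```

```bash
python3 -c "
from h import *
st()"
```

```text
t 12.7 pos [569.  151.7 160.7] yaw_y 168.5 z [ 0.001  0.001 -1.   ] F [ 1.9 -0.3  4. ] T [ 0.09 -0.79  0.  ] w 14.2 g 30.0 j [ 0.54  0.37 -0.17  0.   -1.02 -0.74]
```

Emit:
move_arm(hand=[0.008,0.008,0.008,0.008,0.008], xyz=[[0,0,-0.001],[0,0,-0.002],[0,0,-0.003],[0,0,-0.004],[0,0,-0.004]], turn=[[0,0,0],[0,0,0],[0,0,0],[0,0,0],[0,0,0]])

```text
time: 13.2
eef_pos: [568.7, 151.6, 164.7]
eef_rot: [-1.988, 2.432, -0.0]
ft_force: [2.7, 1.1, 3.4]
grip_width: 0.157
grasp_force: 30.1
```

```bash
python3 - <<'E'
from h import *
st()
im,d,p=cam('scene');cv2.imwrite('pics/s5.png',cv2.resize(im[175:260,260:340],None,fx=7,fy=7,interpolation=cv2.INTER_CUBIC));st()
E
```

```text
t 13.2 pos [568.7 151.6 164.7] yaw_y 168.5 z [ 0.001  0.    -1.   ] F [2.7 1.1 3.4] T [ 0.18 -1.15  0.01] w 13.7 g 30.1 j [ 0.54  0.37 -0.17  0.   -1.03 -0.74]
t 13.25 pos [568.7 151.6 164.6] yaw_y 168.5 z [ 0.001  0.    -1.   ] F [3.  1.  3.2] T [ 0.2  -1.14 -0.01] w 13.7 g 30.1 j [ 0.54  0.37 -0.17  0.   -1.03 -0.74]
```

View pics/s5.png

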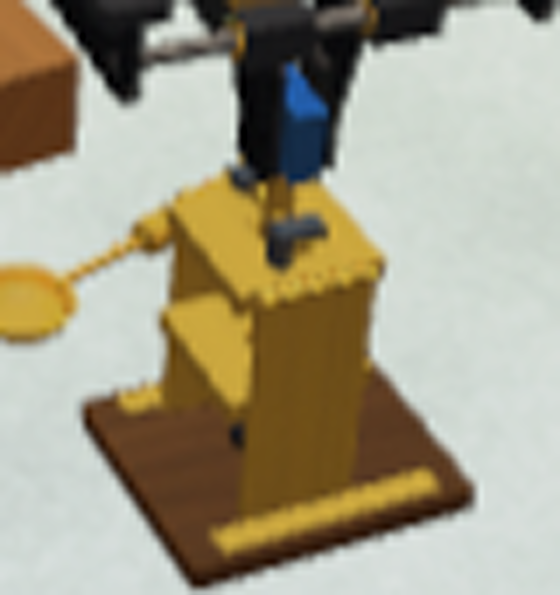

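The bar is hidden under the hooks, with the near hook at crop (290,235). I'll check by lifting a little further.

Emit:
move_arm(hand=[0.008,0.008,0.008,0.008], xyz=[[0,0,-0.0007],[0,0,-0.0014],[0,0,-0.002],[0,0,-0.002]], turn=[[0,0,0],[0,0,0],[0,0,0],[0,0,0]])

```text
time: 13.65
eef_pos: [568.4, 151.5, 165.6]
eef_rot: [1.988, -2.432, -0.001]
ft_force: [5.2, -0.2, -2.6]
grip_width: 0.162
grasp_force: 30.1
```

```bash
python3 -c "
from h import *
st()"
```

```text
t 13.65 pos [568.4 151.5 165.6] yaw_y 168.5 z [-0.  0. -1.] F [ 5.2 -0.2 -2.6] T [ 0.25 -1.84 -0.  ] w 14.1 g 30.1 j [ 0.54  0.37 -0.17 -0.   -1.04 -0.74]
```

The force turned to a downward pull at z = 165.6, so the bar is against the roofs. I'm relaxing the load and releasing.

Emit:
move_arm(hand=[0.008,0.008,0.02,0.04,0.06], xyz=[[0,-0.0007,0.0005],[0,-0.0007,0.0005],[0,-0.0007,0.0005],[0,-0.0007,0.0005],[0,-0.0007,0.0005]], turn=[[0,0,0],[0,0,0],[0,0,0],[0,0,0],[0,0,0]])

```text
time: 14.15
eef_pos: [567.7, 150.7, 165.2]
eef_rot: [1.986, -2.43, -0.002]
ft_force: [0.3, 0.3, 0.4]
grip_width: 0.332
grasp_force: 0.0
```

Emit:
move_arm(hand=[0.06,0.06,0.06,0.06,0.06], xyz=[[0,0,0],[0,0,0],[0,0,0],[0,0,0],[0,0,0]], turn=[[0,0,0],[0,0,0],[0,0,0],[0,0,0],[0,0,0]])

```text
time: 14.65
eef_pos: [569.1, 151.3, 165.9]
eef_rot: [1.988, -2.432, -0.0]
ft_force: [-0.1, -0.2, -0.1]
grip_width: 0.676
grasp_force: 0.0
```

```bash
python3 -c "
from h import *
st()"
```

```text
t 14.65 pos [569.1 151.3 165.9] yaw_y 168.5 z [-0. -0. -1.] F [-0.1 -0.2 -0.1] T [0.05 0.11 0.01] w 58.8 g 0.0 j [ 0.53  0.37 -0.17 -0.   -1.04 -0.73]
```

Emit:
move_arm(hand=[0.06,0.06,0.06,0.06,0.06], xyz=[[0,0,-0.015],[0,0,-0.04],[0,0,-0.075],[0,0,-0.11],[0,0,-0.14]], turn=[[0,0,0],[0,0,0],[0,0,0],[0,0,0],[0,0,0]])

```text
time: 15.15
eef_pos: [569.3, 151.3, 308.1]
eef_rot: [-1.987, 2.431, -0.001]
ft_force: [0.2, -0.3, -0.1]
grip_width: 0.691
grasp_force: 0.0
```

Emit:
move_arm(hand=[0.06,0.06,0.06,0.06,0.06], xyz=[[0,0,0],[0,0,0],[0,0,0],[0,0,0],[0,0,0]], turn=[[0,0,0],[0,0,0],[0,0,0],[0,0,0],[0,0,0]])

```text
time: 15.65
eef_pos: [568.8, 151.2, 304.8]
eef_rot: [1.987, -2.431, -0.001]
ft_force: [-0.9, -0.4, -0.6]
grip_width: 0.688
grasp_force: 0.0
```

```bash
python3 - <<'E'
from h import *
st()
im,d,p=cam('scene');cv2.imwrite('pics/s6.png',cv2.resize(im[110:265,230:340],None,fx=3.8,fy=3.8,interpolation=cv2.INTER_CUBIC))
W=cloud(d,p);hsv=cv2.cvtColor(im,cv2.COLOR_BGR2HSV)
m=(cv2.inRange(hsv,(100,120,40),(125,255,255))>0)&(d>0)&(np.hypot(W[...,0]-568,W[...,1]-151)<50)&(W[...,2]<240)
t=m&(W[...,2]>np.percentile(W[m][:,2],100)-5);print(m.sum(),W[m].max(0),cv2.minAreaRect(W[t][:,:2].astype(np.float32)))
E
```

```text
t 15.65 pos [568.8 151.2 304.8] yaw_y 168.5 z [-0.002 -0.001 -1.   ] F [-0.9 -0.4 -0.6] T [ 0.03  0.07 -0.03] w 59.8 g 0.0 j [ 0.53  0.28  0.06 -0.   -1.35 -0.73]
120 [579.41424431 172.04540715 204.53411881] ((569.8882446289062, 152.5572509765625), (38.21353530883789, 11.961668968200684), 76.32909393310547)
```

View pics/s6.png

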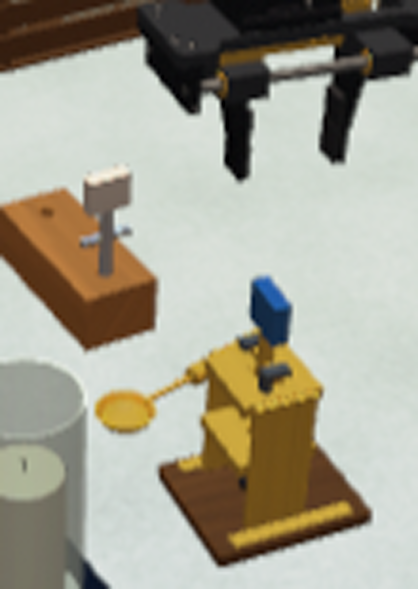

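The stem stands locked. The block top is at about 201 mm, the bar is under the hooks at crop (265,360), and everything else is undisturbed.

```bash
python3 -c "
from h import *
print(ticket.finish_job())"
```

```text
the job is handed in; nothing more can be done
None
```

The brass stem is threaded through both plates and locked under the hooks, and it stayed locked when released. The job was handed in at about 16 s with readings never above about 6 N at the tool. The spare stem and tableware were left alone.

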